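# Load a brass washer onto the eyelet die with the loading fork

## Robot

A 7-joint arm with a two-finger parallel gripper is mounted at the origin on the work surface. World frame = base frame: x ahead of the robot, y to its left, z up, the work surface at z = 0. Lengths are in m, angles in rad, forces in N, time in s.
With the tool pointing down it reaches from about 0.425 to 1.025 m from the base axis. Payload 9.4 kg.
Tool frame: the origin (TCP) lies midway between the tips of the shut fingers; the grasp point (between the pads) lies 19 mm behind it; z points along the fingers, y is the direction in which the jaws open and shut (so a half turn about z gives the same grasp; the last joint's range is limited). The gripper opens to 85 mm and grips with 20 to 120 N. Pads are 22 mm wide; open, the fingers measure 114 mm over their backs; the gripper's body (76 mm by 85 mm) begins 54 mm behind the grasp point. The pads swing forward as they close: fully open they stand 13 mm farther back than shut.
Start: joints at [-1.21, 0.599, -0.003, 1.599, 0.002, 0.943, -0.08], TCP at [0.307, 0.657, 0.231] pointing down, gripper open.
Joint ranges: [-2.57, 2.57], [-0.35, 1.97], [-1.29, 1.29], [0.11, 2.56], [-1.05, 4.19], [0.11, 1.86], [-2.63, 2.63]. Speed limits (rad/s): [2.22, 2.22, 3.01, 3.01, 3.14, 3.14, 3.14].

## Interface

Orientations are given as a unit quaternion [w, x, y, z].
In Python, from bench import arm gives the robot as it stands.
- The arm moves only by the tool apply_moves, never from a script. Its argument "steps" is a list of rows, each a list of 3 entries, a list of its own where there are three numbers: the shift along the tool's x, y, z in mm, then the turn about the tool's z in rad, then the opening, from -1 (shut) to 1 (fully open). A call has exactly 10 rows; each row is the pose to reach, as a shift and turn from the pose commanded when the call began, along the tool's axes at that moment; what a row does not reach only later rows make up. A row lasts 1/12 s, in which the tool goes at most 41.7 mm and 7.16 degrees, less where a joint would pass 70% of its speed; a pose out of reach is approached as far as the arm can. A call with a gripper value outside its range is refused whole. The fingers move at their own pace and stop on an object; the grip force is fixed at half the most. Time passes only in rows, so rows that repeat a pose let the fingers close, or fill a call up. It gives the time, the measured TCP pose, the force and the opening at its end, in the units of the state.
- arm.observe(): the state, without advancing time (a new reading comes with each control period).
- arm.capture(name): name is "scene" or "side" or "wrist"; returns a dict with "color" (420x560x3 uint8, blue, green, red), "z_map" (420x560 float32, m along the optical axis (not along the pixel's ray), 0 where there is no reading), "fx", "fy", "cx", "cy" (pixels), "xyz" and "orientation" of the camera in the world. Camera axes: x right, y up, looking along -z (the intrinsics and any distortion apply to the point x, -y, -z); pixel columns grow to the right and rows downward; lengths in m; the calibration is good to about 2 mm. The wrist camera is an equidistant fisheye: a pixel r from the principal point sees the ray r / f radians off the axis. A picture is of the moment at which its call begins.
- arm.close_job(): hands the job in, once; it reports no verdict.
Trained networks look in a picture, given as the dict that the camera call returned (one of the last four; its "shot" number tells which), for a name from the list of things; names that differ only in an ending like _2 or _b are one class to them, and where a whole thing is asked for, a point or a joint stands for the part that bears it (a point fixed in the world has none). Each returns a list of dicts, best first, with "confidence" (0 to 1); they miss things now and then, are a little off and sometimes report something else, mostly with a low value. They report only what shows in the picture. A call takes as long as a camera call. They do not tell look-alikes from the thing itself.
- arm.spot_in(name, picture): "at" ([x, y, z] in m, in world coordinates, good to about 4 mm: the middle of the surface that is visible of it).
- arm.cut_out(name, picture): "mask" (420x560 bool, what is visible of it).
The state is a dict: "t": time; "joint_pos": joint angles; "dq": joint speeds; "joint_efforts": joint torques, N m; "eef_pos": TCP position; "eef_rot": TCP orientation; "force": force on the tool from outside, world axes, zero at the start; "moment": the same for the moment, N m; "opening": opening from 0.0 (shut) to 1.0 (fully open).
Only numpy, scipy, OpenCV 4.12 (cv2) and the standard library are available. Lean on these libraries where they do the work, as an engineer would, in place of code of your own. Each camera call takes 0.05 s, during which the arm holds its last target. There are 200 camera calls.

## Task

A brass washer lies loose on the tines of the loading fork. Pick the fork up by its handle, carry the washer on it level to the die stand, lower it over the pin and press the tines lightly but definitely down on the spring table (about 5 N, never more than 12 N), then draw the fork straight out from under so that the washer stays flat on the table around the pin. Lay the fork flat back on its plywood board; do not touch the washer with the fingers, and leave the thread cone, tape measure and jar alone.

Things in the scene. Friction and masses are not known exactly. Their poses are not given: they have to be found in the camera images.
- fork: Loading fork, 174 mm long, 140 g, flat on the board; x runs from handle to tines, z up; origin on the underside, below the handle's middle. Wooden handle: upright bar, x -45 to 45 mm, 18 wide, 36 high, gripped across its width. Neck 16 wide, x 45 to 75. Steel blade 3 thick, 44 wide, x 73 to 129, with an open slot 22 wide from x 83 to the tips: two tines 11 wide. All undersides are one plane.
- fork_seat (a point): Point midway between the tines on the level of their upper face, 106 mm ahead of the fork's origin and 3 mm above its underside; the washer lies about here, across the slot. Axes as the fork's.
- washer: Flat brass washer, about 24 g, outer diameter 36 mm, hole 17 mm, 4 mm thick, resting loose on both tines within about 5 mm of fork_seat. Origin at the centre of its underside, z up. Held only by friction: it slides off if the fork is tilted or jerked.
- stand: Die stand fixed to the bench; origin at the centre of its underside, on the pin's vertical axis. Grey round foot 92 mm across, 14 high; collar 42 across up to 36 high; above it a steel column with a round flat steel table 64 across, 8 thick, and a pin in its centre: 13 mm thick for 9 mm above the table, then tapering to 5 mm at its tip, 15 mm above the table.
- board: Plywood board 250 by 140 mm, 8 mm thick, fixed on the bench; origin at the centre of its underside, x along its length, z up.
- thread_cone: Bystander: blue thread cone 60 mm across, 100 mm high; origin at the centre of its underside.
- tape: Bystander: yellow tape measure 62 by 30 by 60 mm high; origin at the centre of its underside.
- jar: Bystander: small clear jar with a lid, 56 mm across, 70 mm high; origin at the centre of its underside.
- stand_collar (a point): Centre of the top of the stand's fixed collar, 36 mm above the bench, on the pin's axis. The column above it is hand-set: the table's face is anywhere from 62 to 94 mm above the bench, not reported, to be felt. The table is sprung: it does not move below about 4.5 N, then gives 0.25 mm per newton and bottoms after 4 mm at about 20 N.
Mind the look-alikes: they are no part of the job. Of the things shaped like the fork, the wooden one is meant.

How it is judged:
On the way, in this order (a step that is already met when the one before it is completed fails the run):
1. the fork is lifted clear of the board with the washer lying on its tines (z of fork in the frame of board above 0.03 m and contact force between washer and fork above 0.05 N and distance between washer and fork_seat below 0.015 m), for 0.2 s.
2. the washer is over the pin, level within 9 degrees, while the fork presses down on the stand with 2 N or more, fork still under the washer (contact force between fork and stand above 2 N and horizontal distance between washer and stand below 0.0035 m and angle between washer's own z axis and vertical below 0.15 rad and horizontal distance between fork_seat and washer below 0.015 m), for 0.2 s.
3. the fork is drawn out and the washer stays around the pin (horizontal distance between fork_seat and stand above 0.06 m and horizontal distance between washer and stand below 0.0035 m and contact force between washer and fork below 0.02 N), for 0.2 s.
At the end, for the whole second after the job is handed in: The washer lies at rest around the pin (centre within 3.5 mm of its axis), flat on the stand's table within 3.5 degrees and clear of the fork; the fork lies released, at rest and flat (within 3.5 degrees) on the board, the middle of its handle over the board (horizontal distance between washer and stand below 0.0035 m and angle between each of washer, fork's own z axis and vertical below 0.06 rad and contact force between washer and stand above 0.05 N and contact force between washer and fork below 0.02 N and linear speed of each of washer, fork below 0.02 m/s and contact force between fork and board above 0.2 N and x of fork in the frame of board between -0.125 and 0.125 m and y of fork in the frame of board between -0.07 and 0.07 m); the robot touches nothing.
It fails at once if the fork is pushed against the stand with more than 13 N (contact force between fork and stand above 13 N).
It fails at once if the fork is tilted more than 14 degrees (angle between fork's own z axis and vertical above 0.25 rad).
It fails at once if the fingers touch the washer (contact force between the fingers and washer above 0.3 N).
It fails at once if the thread cone, the tape measure or the jar is moved more than 20 mm (distance of any of thread_cone, tape, jar from where it was at the start of the episode above 0.02 m).
It also fails if it takes over 67 s, if anything falls off the work surface, if the arm or the gripper's body presses on something with over 40 N, if the wrist force passes 120 N, or if a joint passes its speed limit or range.

## Working session

There is one attempt and no reset: what is moved stays moved. The work goes in short steps, Python scripts to look and compute and a tool call to move; the robot and the scene stay as the last step left them, time stands still between calls to the robot, and variables do not carry over. Pictures are saved under pics/ and viewed, about 8 in all and at most 12, crops included, and the job is handed in when it is done.

Besides the shell and the picture viewer there is one more tool, called in YAML: its name, and indented under it one key for each argument. apply_moves: Moves the arm, as the interface text tells. Its arguments: {"type":"object","properties":{"steps":{"type":"array"}},"required":["steps"]}

```bash
ls; mkdir -p pics
cat > h.py <<'E'
import numpy as np, cv2
from scipy.spatial.transform import Rotation as R
from bench import arm
def rot(q): return R.from_quat([q[1],q[2],q[3],q[0]]).as_matrix()
def pts(c):
    v,u=np.mgrid[:420,:560]; z=c["z_map"]
    if c.get("fish"): 
        x=(u-c["cx"])/c["fx"]; y=(v-c["cy"])/c["fy"]; r=np.hypot(x,y)+1e-9
        t=np.tan(r)/r; X=x*t; Y=y*t
    else: X=(u-c["cx"])/c["fx"]; Y=(v-c["cy"])/c["fy"]
    P=np.stack([X*z,-Y*z,-z],-1)
    return P@rot(c["orientation"]).T+np.array(c["xyz"])
E
python3 - <<'E'
from h import *
s=arm.observe(); print({k:np.round(v,4) for k,v in s.items()})
ims=[]
for n in ["scene","side","wrist"]:
    c=arm.capture(n); print(n,c["fx"],c["cx"],c["cy"],c["xyz"],c["orientation"],[k for k in c])
    cv2.imwrite(f"pics/{n}0.png",c["color"])
    np.savez(f"{n}0.npz",**{k:c[k] for k in ["color","z_map","fx","fy","cx","cy","xyz","orientation"]})
    ims.append(c["color"])
    for o in ["fork","washer","stand","board","thread_cone","tape","jar"]:
        print(o,[(np.round(d["at"],3).tolist(),round(d["confidence"],2)) for d in arm.spot_in(o,c)][:4])
cv2.imwrite("pics/a.png",cv2.resize(np.hstack(ims[:2]),(1120,420))[:, :] if 0 else cv2.resize(np.vstack(ims[:2]),(400,600)))
E
```

```text
pics
{'t': np.float64(0.0), 'joint_pos': array([-1.2097,  0.6001, -0.0025,  1.6002,  0.0018,  0.9429, -0.0798]), 'dq': array([-0.002 ,  0.0002, -0.    , -0.0003, -0.0004,  0.0001,  0.0014]), 'joint_efforts': array([-1.20000e-03, -7.76420e+01,  1.56550e+00, -2.58016e+01,
        1.25000e-02,  8.90000e-03,  0.00000e+00]), 'eef_pos': array([0.3072, 0.6562, 0.2304]), 'eef_rot': array([-1.000e-04,  2.171e-01,  9.761e-01, -8.000e-04]), 'force': array([ 0.1651, -0.2058,  0.9251]), 'moment': array([-0.0005, -0.007 , -0.0466]), 'opening': np.float64(1.0006)}
scene 410.78186849266274 281.2017364299065 204.98438890674456 [0.93240689 0.63039462 0.75623751] [0.26293265 0.10202208 0.35612573 0.89086047] ['color', 'z_map', 'fx', 'fy', 'cx', 'cy', 'xyz', 'orientation', 'shot']
fork [([0.35, 0.346, 0.013], 0.95), ([0.583, 0.39, 0.013], 0.88), ([0.568, 0.21, 0.024], 0.73), ([0.551, -0.029, 0.013], 0.69)]
washer [([0.647, 0.189, 0.013], 0.48)]
stand [([0.571, -0.189, 0.021], 0.74)]
board [([0.583, 0.198, 0.011], 0.94)]
thread_cone [([0.794, 0.084, 0.044], 0.77)]
tape [([0.388, 0.03, 0.045], 0.83)]
jar 
[... 375 characters left out ...]
 0.79)]
washer [([0.643, 0.187, 0.019], 0.48)]
stand [([0.548, -0.205, 0.023], 0.9)]
board [([0.564, 0.172, 0.006], 0.74)]
thread_cone [([0.78, 0.059, 0.047], 0.61), ([0.55, -0.206, 0.021], 0.24)]
tape [([0.379, 0.014, 0.059], 0.9)]
jar [([0.753, -0.063, 0.053], 0.84)]
wrist 325.19226210127806 276.97040333299424 219.65605192799902 [0.24431575 0.6851843  0.3747356 ] [ 0.83556813 -0.11639472 -0.07356471  0.53185187] ['color', 'z_map', 'fx', 'fy', 'cx', 'cy', 'xyz', 'orientation', 'shot']
fork [([0.336, 0.383, 0.005], 0.94), ([0.519, 0.22, 0.03], 0.66)]
washer []
stand []
board [([0.52, 0.249, 0.008], 0.71)]
thread_cone []
tape [([0.386, 0.032, 0.032], 0.87)]
jar [([0.383, 0.035, 0.028], 0.24)]
```

View pics/scene0.png

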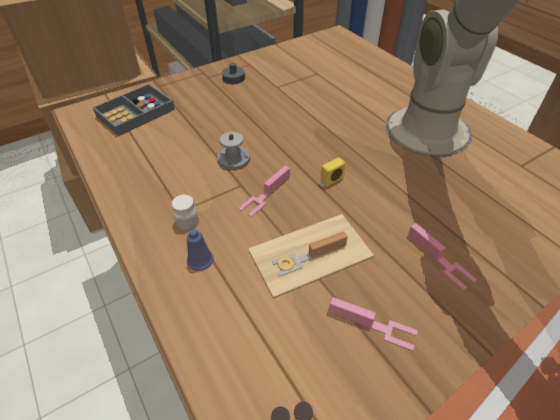

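View pics/side0.png

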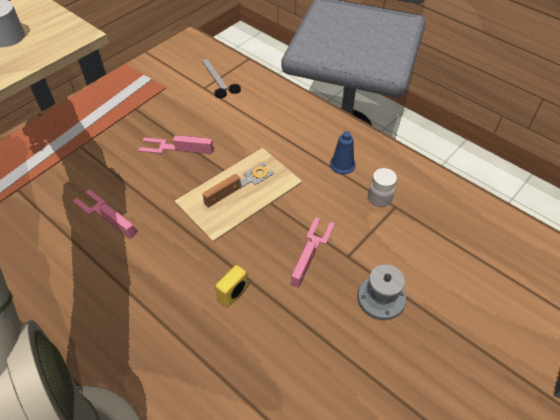

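Scene view: wooden fork with brass washer on the board (scene px ~(310,250), washer (286,264)); stand at scene px (233,150). Three pink forks are look-alikes. Now I measure from both cameras.

Run:
```python
from h import *
for n in ["scene","side"]:
    c=arm.capture(n); P=pts(c); ok=c["z_map"]>0
    t=P[ok&(abs(P[...,2])<.01)]; print(n,"table z at corners", np.round(np.median(t[:,2]),4))
    for o in ["board","fork","washer","stand","jar","tape","thread_cone"]:
        for d in arm.cut_out(o,c)[:4]:
            m=d["mask"]&ok; Q=P[m]
            v,u=np.nonzero(m)
            s=f"{o} {d['confidence']:.2f} px({u.mean():.0f},{v.mean():.0f}) n{m.sum()} med{np.round(np.median(Q,0),3)} z5/95{np.round(np.percentile(Q[:,2],[2,98]),3)}"
            if o in("board","fork"):
                (a,b),(w,h),g=cv2.minAreaRect((Q[:,:2]*1000).astype(np.float32)); s+=f" rect {a:.1f},{b:.1f} {w:.0f}x{h:.0f} {g:.1f}"
            if o=="stand":
                top=Q[Q[:,2]>.055]; 
                if len(top): s+=f" top {np.round(np.median(top,0),4)} hist {np.histogram(top[:,2],np.arange(.055,.12,.003))[0]}"
                T=top[abs(top[:,2]-np.median(top[:,2]))<.004]
                (a,b),r=cv2.minEnclosingCircle((T[:,:2]*1000).astype(np.float32)); s+=f" circ {a:.1f},{b:.1f} r{r:.1f}"
            if o in("jar","tape","thread_cone"):s+=str(np.round(np.percentile(Q[:,:2],[3,97],axis=0),3).tolist())
            print(s)
```

```text
scene table z at corners 0.001
board 0.85 px(309,254) n4547 med[0.585 0.2   0.009] z5/95[0.005 0.012] rect 573.4,186.1 147x251 82.4
fork 0.83 px(317,250) n883 med[0.566 0.207 0.025] z5/95[0.009 0.046] rect 570.3,194.4 48x196 86.0
fork 0.80 px(268,189) n634 med[ 0.552 -0.031  0.013] z5/95[0.    0.039] rect 560.7,-35.2 171x49 24.5
fork 0.72 px(439,253) n1055 med[0.347 0.35  0.01 ] z5/95[-0.     0.038] rect 328.9,350.0 190x59 85.9
fork 0.68 px(369,320) n1179 med[0.585 0.389 0.015] z5/95[0.001 0.038] rect 572.2,393.5 48x172 30.3
stand 0.91 px(233,151) n915 med[ 0.569 -0.188  0.019] z5/95[0.002 0.08 ] top [ 0.5657 -0.1947  0.0742] hist [  0   0   0   4  19  53 183  21   5   5   5   6   0   0   0   0   0   0
   0   0   0] circ 562.5,-197.3 r32.4
jar 0.83 px(184,211) n708 med[ 0.775 -0.037  0.051] z5/95[0.003 0.073][[0.75, -0.074], [0.796, -0.026]]
jar 0.40 px(232,151) n909 med[ 0.57  -0.188  0.02 ] z5/95[0.003 0.081][[0.528, -0.231], [0.604, -0.157]]
tape 0.90 px(332,171) n494 med[0.395 0.033 0.045] z5/95[0.005 0.062][[0.36, 0.012], [0.416, 0.037]]
thread_cone 0.78 px(198,251) n780 med[0.7
[... 769 characters left out ...]
]
stand 0.87 px(383,293) n2039 med[ 0.55  -0.205  0.022] z5/95[0.009 0.081] top [ 0.5588 -0.2015  0.0756] hist [  0   0   0   3  13  70 436 293  19   9  15  11   3   0   0   0   0   0
   0   0   0] circ 561.4,-198.4 r33.5
stand 0.20 px(231,186) n887 med[0.555 0.199 0.029] z5/95[0.01  0.049] circ 0.0,0.0 r0.0
jar 0.87 px(382,187) n870 med[ 0.754 -0.06   0.053] z5/95[0.004 0.075][[0.742, -0.08], [0.788, -0.033]]
jar 0.63 px(230,186) n860 med[0.552 0.199 0.03 ] z5/95[0.011 0.049][[0.495, 0.17], [0.657, 0.214]]
tape 0.87 px(231,285) n911 med[0.377 0.011 0.057] z5/95[0.005 0.065][[0.352, 0.005], [0.41, 0.034]]
thread_cone 0.92 px(343,155) n744 med[0.779 0.059 0.046] z5/95[0.005 0.102][[0.766, 0.042], [0.801, 0.085]]
  return _methods._mean(a, axis=axis, dtype=dtype,
  ret = ret.dtype.type(ret / rcount)
```

apply_moves:
  steps:
    - [[-30,-23,3],-0.02,1]
    - [[-60,-46,6],-0.05,1]
    - [[-90,-69,9],-0.08,1]
    - [[-120,-92,12],-0.11,1]
    - [[-150,-115,15],-0.14,1]
    - [[-180,-138,18],-0.17,1]
    - [[-210,-161,20],-0.2,1]
    - [[-240,-184,22],-0.23,1]
    - [[-270,-207,25],-0.26,1]
    - [[-300,-228,30],-0.26,1]

```text
t: 2.83
eef_pos: [0.4832, 0.3211, 0.2018]
eef_rot: [0.0, 0.088, 0.996, 0.0]
force: [0.1, 0.7, -0.2]
opening: 0.998
```

```bash
cat >> h.py <<'E'
def st():
    s=arm.observe(); M=rot(s["eef_rot"]); p=np.array(s["eef_pos"])
    print("t",round(s["t"],2),"p",np.round(p,4),"yawx",round(np.degrees(np.arctan2(M[1,0],M[0,0])),2),"z",np.round(M[:,2],4),"F",np.round(s["force"],2),"M",np.round(s["moment"],3),"op",round(s["opening"],3)); return p,M
def rel(t):
    p,M=st(); d=np.array(t)-p; print("to",np.round(t,4),"tool mm",np.round(M.T@d*1000,1))
E
python3 -c "
from h import *
rel([.55,.203,.2])"
```

```text
t 2.83 p [0.4832 0.3211 0.2018] yawx 169.91 z [ 9.e-04  5.e-04 -1.e+00] F [ 0.11  0.67 -0.24] M [ 0.035 -0.041  0.032] op 0.998
to [0.55  0.203 0.2  ] tool mm [ -86.5 -104.6    1.8]
```

apply_moves:
  steps:
    - [[-15,-17,0],0,1]
    - [[-30,-35,0],0,1]
    - [[-45,-52,0],0,1]
    - [[-60,-70,0],0,1]
    - [[-75,-87,0],0,1]
    - [[-86,-105,0],0,1]
    - [[-86,-105,0],0,1]
    - [[-86,-105,0],0,1]
    - [[-86,-105,0],0,1]
    - [[-86,-105,0],0,1]

```text
t: 3.67
eef_pos: [0.5481, 0.2056, 0.2014]
eef_rot: [-0.0, 0.088, 0.996, 0.0]
force: [-0.2, 0.3, -0.1]
opening: 1.005
```

Run:
```python
from h import *
st()
c=arm.capture("wrist"); c["fish"]=1; P=pts(c); cv2.imwrite("pics/w1.png",c["color"]); ok=c["z_map"]>0
print(c["xyz"],np.round(rot(c["orientation"]),3).tolist())
np.savez("w1.npz",P=P,color=c["color"],z=c["z_map"])
c2={k:v for k,v in c.items() if k!="fish"}
for o in ["fork","washer","board"]:
    for d in arm.cut_out(o,c2)[:2]:
        m=d["mask"]&ok; Q=P[m]; v,u=np.nonzero(m)
        print(o,round(d["confidence"],2),"px",u.mean().round(),v.mean().round(),len(Q),np.round(np.median(Q,0),4),np.round(np.percentile(Q,[1,99],axis=0),3).tolist())
        print(cv2.minAreaRect((Q[:,:2]*1000).astype(np.float32)))
        np.save(f"m_{o}.npy",m) if d["confidence"]>.3 else 0
```

```text
t 3.67 p [0.5481 0.2056 0.2014] yawx 169.9 z [-0.e+00  6.e-04 -1.e+00] F [-0.17  0.31 -0.1 ] M [ 0.024 -0.023 -0.041] op 1.005
[0.47955996 0.21687652 0.3448109 ] [[0.175, -0.947, -0.268], [0.985, 0.168, 0.048], [-0.0, -0.272, 0.962]]
fork 0.98 px 275.0 220.0 2897 [0.5629 0.2018 0.0438] [[0.495, 0.166, 0.01], [0.666, 0.217, 0.046]]
((580.7233276367188, 196.91751098632812), (44.33212661743164, 175.33255004882812), 81.27747344970703)
fork 0.81 px 387.0 4.0 703 [0.351  0.3933 0.0042] [[0.346, 0.267, -0.0], [0.36, 0.44, 0.023]]
((351.61865234375, 354.45843505859375), (175.29559326171875, 16.24873924255371), 88.31613159179688)
washer 0.94 px 276.0 279.0 583 [0.6395 0.1867 0.0155] [[0.624, 0.169, 0.009], [0.657, 0.204, 0.017]]
((641.20263671875, 186.3061065673828), (35.13873291015625, 36.51968002319336), 79.21292114257812)
board 0.64 px 263.0 206.0 23622 [0.5521 0.1834 0.0088] [[0.449, 0.112, 0.007], [0.696, 0.264, 0.011]]
((575.8641967773438, 185.5679931640625), (142.58511352539062, 255.69705200195312), 82.7802734375)
```

View pics/w1.png

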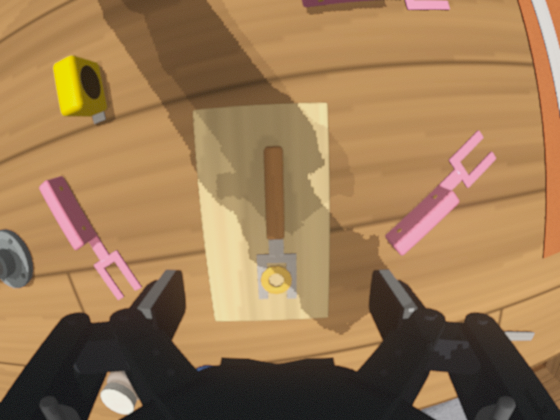

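The fork is at px (275,220), aligned with the tool; the washer (276,279) sits centred across the tines. Refining the handle axis.

Run:
```python
from h import *
P=np.load("w1.npz")["P"]; m=np.load("m_fork.npy") if 0 else None
Q=P.reshape(-1,3); Q=Q[(Q[:,2]>.039)&(Q[:,2]<.048)&(Q[:,0]>.47)&(Q[:,0]<.62)&(Q[:,1]>.16)&(Q[:,1]<.25)]
r=cv2.minAreaRect((Q[:,:2]*1000).astype(np.float32)); print(len(Q),r,Q.mean(0))
l=cv2.fitLine((Q[:,:2]*1000).astype(np.float32),cv2.DIST_L2,0,.01,.01).ravel(); print(l,np.degrees(np.arctan2(l[1],l[0])))
rel([.545,.2025,.1]);rel([.545,.2025,.013])
```

```text
1800 ((538.5502319335938, 203.40003967285156), (18.635866165161133, 89.47593688964844), 81.2625732421875) [0.53703206 0.20376156 0.04445644]
[ 9.8873585e-01 -1.4967091e-01  5.3703204e+02  2.0376157e+02] -8.607857
t 3.87 p [0.5482 0.2052 0.2013] yawx 169.89 z [-0.e+00  2.e-04 -1.e+00] F [ 0.59 -0.32 -0.41] M [-0.043 -0.043  0.028] op 1.002
to [0.545  0.2025 0.1   ] tool mm [  2.6  -3.3 101.3]
t 3.87 p [0.5482 0.2052 0.2013] yawx 169.89 z [-0.e+00  2.e-04 -1.e+00] F [ 0.59 -0.32 -0.41] M [-0.043 -0.043  0.028] op 1.002
to [0.545  0.2025 0.013 ] tool mm [  2.6  -3.3 188.3]
```

apply_moves:
  steps:
    - [[0,-3,20],-0.024,1]
    - [[0,-3,40],-0.024,1]
    - [[0,-3,60],-0.024,1]
    - [[0,-3,80],-0.024,1]
    - [[0,-3,100],-0.024,1]
    - [[0,-3,115],-0.024,1]
    - [[0,-3,125],-0.024,1]
    - [[0,-3,130],-0.024,1]
    - [[0,-3,130],-0.024,1]
    - [[0,-3,130],-0.024,1]

```text
t: 4.7
eef_pos: [0.5481, 0.2017, 0.0716]
eef_rot: [0.0, 0.077, 0.997, 0.0]
force: [-0.1, -0.2, -0.2]
opening: 0.999
```

Run:
```python
from h import *
rel([.5484,.2019,.013])
c=arm.capture("wrist"); c["fish"]=1; P=pts(c); cv2.imwrite("pics/w2.png",c["color"])
Q=P.reshape(-1,3); Q=Q[(Q[:,2]>.039)&(Q[:,2]<.048)&(Q[:,0]>.47)&(Q[:,0]<.62)&(Q[:,1]>.18)&(Q[:,1]<.225)]
r=cv2.minAreaRect((Q[:,:2]*1000).astype(np.float32)); print(len(Q),r)
```

```text
t 4.7 p [0.5481 0.2017 0.0716] yawx 171.2 z [ 3.e-04  1.e-04 -1.e+00] F [-0.11 -0.21 -0.19] M [-0.028  0.024 -0.007] op 0.999
to [0.5484 0.2019 0.013 ] tool mm [-0.2  0.2 58.6]
4781 ((538.437255859375, 203.44418334960938), (18.284019470214844, 89.15912628173828), 81.31719970703125)
```

View pics/w2.png

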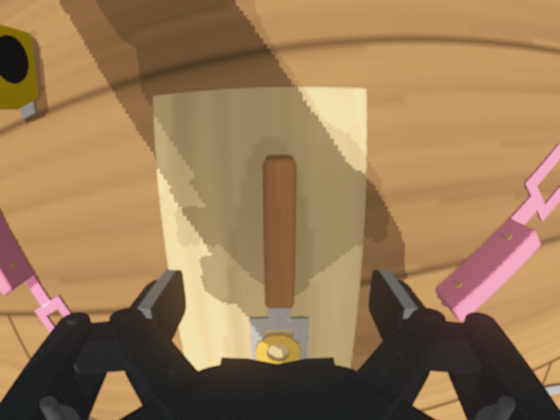

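Handle (280,230) is centred between the pads. Descend and grip.

apply_moves:
  steps:
    - [[0,0,10],0,1]
    - [[0,0,20],0,1]
    - [[0,0,30],0,1]
    - [[0,0,40],0,1]
    - [[0,0,47],0,1]
    - [[0,0,52],0,1]
    - [[0,0,56],0,1]
    - [[0,0,58],0,1]
    - [[0,0,58],0,0.6]
    - [[0,0,58],0,0.3]

```text
t: 5.58
eef_pos: [0.5481, 0.2015, 0.0134]
eef_rot: [0.0, 0.077, 0.997, 0.0]
force: [-0.7, -0.6, 0.6]
opening: 0.751
```

apply_moves:
  steps:
    - [[0,0,0],0,0]
    - [[0,0,0],0,-0.1]
    - [[0,0,0],0,-0.2]
    - [[0,0,0],0,-0.3]
    - [[0,0,0],0,-0.4]
    - [[0,0,0],0,-0.5]
    - [[0,0,0],0,-0.6]
    - [[0,0,0],0,-0.8]
    - [[0,0,0],0,-1]
    - [[0,0,0],0,-1]

```text
t: 6.42
eef_pos: [0.5481, 0.2016, 0.0136]
eef_rot: [0.0, 0.077, 0.997, 0.0]
force: [-0.2, 0.3, 6.0]
opening: 0.199
```

Run:
```python
from h import *
st()
c=arm.capture("wrist"); c["fish"]=1; P=pts(c); cv2.imwrite("pics/w3.png",c["color"]); ok=c["z_map"]>0
c2={k:v for k,v in c.items() if k!="fish"}
for o in ["fork","washer"]:
    for d in arm.cut_out(o,c2)[:1]:
        Q=P[d["mask"]&ok]; print(o,d["confidence"],len(Q),np.median(Q,0),cv2.minAreaRect((Q[:,:2]*1000).astype(np.float32)))
```

```text
t 6.42 p [0.5481 0.2016 0.0136] yawx 171.19 z [ 5.e-04  3.e-04 -1.e+00] F [-0.2   0.32  6.02] M [0.07  0.185 0.053] op 0.199
fork 0.96 8753 [0.52534772 0.20367847 0.04458743] ((535.0310668945312, 202.6309356689453), (23.666912078857422, 82.42280578613281), 82.58515167236328)
```

apply_moves:
  steps:
    - [[0,0,-1],0,-1]
    - [[0,0,-2.5],0,-1]
    - [[0,0,-4.5],0,-1]
    - [[0,0,-7],0,-1]
    - [[0,0,-10],0,-1]
    - [[0,0,-14],0,-1]
    - [[0,0,-19],0,-1]
    - [[0,0,-24],0,-1]
    - [[0,0,-29],0,-1]
    - [[0,0,-34],0,-1]

```text
t: 7.4
eef_pos: [0.548, 0.2014, 0.048]
eef_rot: [0.0, 0.077, 0.997, 0.0]
force: [-0.5, -0.0, -1.6]
opening: 0.195
```

apply_moves:
  steps:
    - [[0,0,-5],0,-1]
    - [[0,0,-11],0,-1]
    - [[0,0,-18],0,-1]
    - [[0,0,-26],0,-1]
    - [[0,0,-34],0,-1]
    - [[0,0,-42],0,-1]
    - [[0,0,-50],0,-1]
    - [[0,0,-56],0,-1]
    - [[0,0,-60],0,-1]
    - [[0,0,-62],0,-1]

```text
t: 8.23
eef_pos: [0.5482, 0.2015, 0.1101]
eef_rot: [0.0, 0.077, 0.997, 0.0]
force: [-0.8, -0.0, -1.4]
opening: 0.201
```

```bash
cat >> h.py <<'E'
def seg(name,show,objs=("fork","washer")):
    c=arm.capture(name); P0=dict(c); 
    if name=="wrist": P0["fish"]=1
    P=pts(P0); cv2.imwrite(f"pics/{show}.png",c["color"]); ok=c["z_map"]>0; out={}
    for o in objs:
        for d in arm.cut_out(o,c)[:4]:
            m=d["mask"]&ok; out.setdefault(o,[]).append((d["confidence"],m,P[m]))
    return c,P,out
E
python3 - <<'E'
from h import *
p,M=st()
for n in ("scene","side"):
    c,P,o=seg(n,n+"1")
    for k in o:
        for cf,m,Q in o[k]:
            if np.median(Q[:,2])>.06: print(n,k,round(cf,2),len(Q),np.round(np.median(Q,0),4),np.round(np.percentile(Q,[2,98],axis=0),3).tolist(),cv2.minAreaRect((Q[:,:2]*1000).astype(np.float32)))
E
```

```text
t 8.23 p [0.5482 0.2015 0.1101] yawx 171.19 z [ 8.e-04  3.e-04 -1.e+00] F [-0.77 -0.   -1.41] M [-0.034  0.068 -0.011] op 0.201
scene fork 0.96 551 [0.5863 0.202  0.1097] [[0.506, 0.168, 0.106], [0.662, 0.217, 0.142]] ((590.907958984375, 195.9094696044922), (142.86192321777344, 124.47588348388672), 27.194992065429688)
scene washer 0.45 143 [0.6417 0.1866 0.112 ] [[0.627, 0.171, 0.109], [0.658, 0.203, 0.115]] ((641.5484619140625, 187.22463989257812), (33.20234298706055, 32.08473205566406), 36.51782989501953)
side fork 0.69 752 [0.5341 0.1986 0.1164] [[0.494, 0.165, 0.003], [0.666, 0.273, 0.144]] ((621.8136596679688, 241.23574829101562), (220.13514709472656, 177.14691162109375), 54.432403564453125)
```

apply_moves:
  steps:
    - [[0,-1,0],0,-1]
    - [[0,-3,0],0,-1]
    - [[-0.5,-6,0],0,-1]
    - [[-1,-10,0],0,-1]
    - [[-1.5,-15,0],0,-1]
    - [[-2,-21,0],0,-1]
    - [[-2.6,-28,0],0,-1]
    - [[-3.4,-36,0],0,-1]
    - [[-4.2,-45,0],0,-1]
    - [[-5.2,-55,0],0,-1]

```text
t: 9.37
eef_pos: [0.5446, 0.1453, 0.1093]
eef_rot: [-0.0, 0.077, 0.997, -0.0]
force: [0.6, 0.1, -2.0]
opening: 0.203
```

apply_moves:
  steps:
    - [[-1,-11,0],0,-1]
    - [[-2,-22,0],0,-1]
    - [[-3,-33,0],0,-1]
    - [[-4,-44,0],0,-1]
    - [[-5,-55,0],0,-1]
    - [[-6,-66,0],0,-1]
    - [[-7,-77,0],0,-1]
    - [[-8,-88,0],0,-1]
    - [[-9,-99,0],0,-1]
    - [[-10,-110,0],0,-1]

```text
t: 10.2
eef_pos: [0.5377, 0.035, 0.1093]
eef_rot: [0.0, 0.077, 0.997, 0.0]
force: [0.4, 0.4, -1.4]
opening: 0.199
```

apply_moves:
  steps:
    - [[-1,-11,0],0,-1]
    - [[-2,-22,0],0,-1]
    - [[-3,-33,0],0,-1]
    - [[-4,-44,0],0,-1]
    - [[-5,-55,0],0,-1]
    - [[-6,-66,0],0,-1]
    - [[-7,-77,0],0,-1]
    - [[-8,-88,0],0,-1]
    - [[-9,-99,0],0,-1]
    - [[-10,-110,0],0,-1]

```text
t: 11.03
eef_pos: [0.5307, -0.0753, 0.1093]
eef_rot: [0.0, 0.077, 0.997, -0.0]
force: [0.2, -0.1, -1.6]
opening: 0.204
```

apply_moves:
  steps:
    - [[-1,-9,0],0,-1]
    - [[-1.6,-17,0],0,-1]
    - [[-2.2,-23,0],0,-1]
    - [[-2.8,-28,0],0.01,-1]
    - [[-3.2,-32,0],0.03,-1]
    - [[-3.5,-34,0],0.06,-1]
    - [[-3.5,-34.5,0],0.1,-1]
    - [[-3.5,-34.5,0],0.14,-1]
    - [[-3.5,-34.5,0],0.18,-1]
    - [[-3.5,-34.5,0],0.22,-1]

```text
t: 11.87
eef_pos: [0.529, -0.1084, 0.1093]
eef_rot: [0.0, 0.187, 0.982, 0.0]
force: [0.5, 0.3, -2.0]
opening: 0.206
```

apply_moves:
  steps:
    - [[0,0,0],0.04,-1]
    - [[0,0,0],0.08,-1]
    - [[0,0,0],0.12,-1]
    - [[0,0,0],0.16,-1]
    - [[0,0,0],0.2,-1]
    - [[0,0,0],0.24,-1]
    - [[0,0,0],0.28,-1]
    - [[0,0,0],0.32,-1]
    - [[0,0,0],0.36,-1]
    - [[0,0,0],0.4,-1]

```text
t: 12.7
eef_pos: [0.5291, -0.1082, 0.1093]
eef_rot: [0.0, 0.379, 0.926, 0.0]
force: [-0.2, 0.5, -1.1]
opening: 0.202
```

apply_moves:
  steps:
    - [[0,0,0],0.04,-1]
    - [[0,0,0],0.09,-1]
    - [[0,0,0],0.14,-1]
    - [[0,0,0],0.19,-1]
    - [[0,0,0],0.24,-1]
    - [[0,0,0],0.29,-1]
    - [[0,0,0],0.34,-1]
    - [[0,0,0],0.39,-1]
    - [[0,0,0],0.43,-1]
    - [[0,0,0],0.45,-1]

```text
t: 13.53
eef_pos: [0.5291, -0.1082, 0.1093]
eef_rot: [0.0, 0.575, 0.818, 0.0]
force: [0.4, 0.7, -1.1]
opening: 0.198
```

Run:
```python
from h import *
p,M=st()
for n in ("scene","side"):
    c,P,o=seg(n,n+"2",("fork","washer","stand"))
    np.savez(n+"2.npz",P=P,color=c["color"])
    for k in o:
        for cf,m,Q in o[k]:
            v,u=np.nonzero(m)
            print(n,k,round(cf,2),len(Q),"px",u.min(),u.max(),v.min(),v.max(),np.round(np.median(Q,0),4),cv2.minAreaRect((Q[:,:2]*1000).astype(np.float32)))
a=cv2.imread("pics/scene2.png")[60:240,140:340]; b=cv2.imread("pics/side2.png")[200:380,290:490]
cv2.imwrite("pics/c2.png",cv2.resize(np.hstack([a,b]),(800,360),interpolation=cv2.INTER_CUBIC))
```

```text
t 13.53 p [ 0.5291 -0.1082  0.1093] yawx 109.74 z [ 2.e-04  2.e-04 -1.e+00] F [ 0.42  0.7  -1.14] M [ 0.013 -0.048  0.036] op 0.198
scene fork 0.75 1078 px 408 476 224 289 [0.3477 0.3467 0.0096] ((330.9909362792969, 349.19354248046875), (192.0402069091797, 54.83161544799805), 85.55268859863281)
scene fork 0.67 1300 px 329 416 298 349 [0.5839 0.3889 0.0101] ((568.993896484375, 393.94573974609375), (50.3509521484375, 173.71847534179688), 28.445419311523438)
scene fork 0.66 421 px 220 277 122 150 [ 0.5273 -0.0874  0.1187] ((505.3471984863281, -183.8662872314453), (219.6219940185547, 160.91175842285156), 50.04254913330078)
scene stand 0.75 850 px 218 249 133 168 [ 0.5718 -0.1859  0.0179] ((560.22509765625, -204.7657470703125), (108.71366119384766, 87.64981079101562), 61.34152603149414)
side fork 0.86 991 px 308 402 232 283 [ 0.535  -0.1401  0.1136] ((578.8902587890625, -130.50296020507812), (118.2258071899414, 171.3258819580078), 14.326979637145996)
side fork 0.69 357 px 108 134 211 236 [0.337  0.2922 0.0359] ((278.3101501464844, 138.58953857421875), (454.7860107421875, 40.20276641845703), 69.37140655517578)
side fork 0.6 511 px 291 318 218 286 [ 0.5068 -0.0495  0.0362] ((553.2837524414062, -27.85076904296875), (175.43748474121094, 26.130292892456055), 24.409517288208008)
side fork 0.58 948 px 138 212 135 153 [0.581  0.379  0.0147] ((584.0003662109375, 406.23052978515625), (67.59790802001953, 177.95706176757812), 39.254825592041016)
side washer 0.76 229 px 378 397 260 277 [ 0.5604 -0.1962  0.1125] ((566.05078125, -197.28952026367188), (34.03135299682617, 48.300357818603516), 87.82001495361328)
side stand 0.58 1839 px 357 406 265 319 [ 0.5466 -0.2083  0.0177] ((569.9163818359375, -201.093505859375), (100.48933410644531, 105.56590270996094), 52.507381439208984)
```

View pics/c2.png

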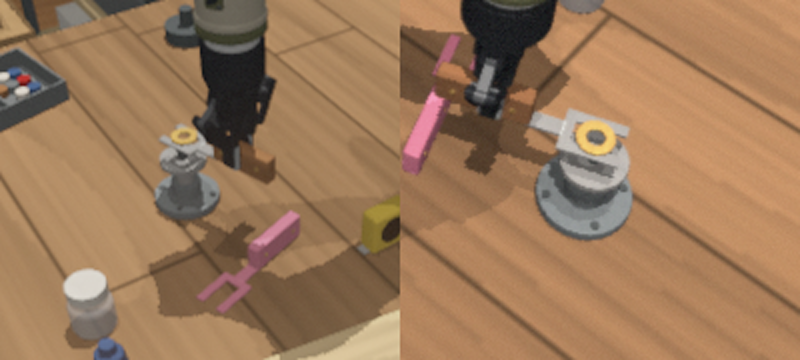

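```bash
cat >> h.py <<'E'
def ray(c,u,v,z):
    d=rot(c["orientation"])@np.array([(u-c["cx"])/c["fx"],-(v-c["cy"])/c["fy"],-1]); o=np.array(c["xyz"]); return (o+d*(z-o[2])/d[2])[:2]*1000
def brass(col,box):
    h=cv2.cvtColor(col,cv2.COLOR_BGR2HSV); m=(cv2.inRange(h,(18,110,110),(32,255,255))>0); k=np.zeros_like(m); k[box[1]:box[3],box[0]:box[2]]=1; return m&k
def project(c,X):
    q=rot(c["orientation"]).T@(np.array(X)-np.array(c["xyz"])); return c["cx"]+c["fx"]*q[0]/-q[2], c["cy"]-c["fy"]*q[1]/-q[2]
E
python3 - <<'E'
from h import *
from scipy.optimize import least_squares
boxes={"scene":(200,110,265,170),"side":(365,240,415,300)}
for n in ("scene","side"):
    c=dict(np.load(n+"0.npz")); c={k:(v if v.ndim else float(v)) for k,v in c.items()}
    col=np.load(n+"2.npz")["color"]; m=brass(col,boxes[n]); v,u=np.nonzero(m)
    Z=.1107
    ps=np.array([ray(c,a,b,Z) for a,b in zip(u,v)]); r=cv2.minEnclosingCircle(ps.astype(np.float32)); print(n,"washer n",len(ps),r,"mean",ps.mean(0),"px",u.mean(),v.mean())
    # table rim from initial picture: pixels with depth near table face
    P=pts(c); D=P[...,2]; k=(abs(D-np.median(D[(D>.06)&(D<.082)&(abs(P[...,0]-.562)<.04)&(abs(P[...,1]+.198)<.04)]))<.006)&(abs(P[...,0]-.562)<.045)&(abs(P[...,1]+.198)<.045)
    v,u=np.nonzero(k)
    for z in (.072,.074):
        ps=np.array([ray(c,a,b,z) for a,b in zip(u,v)]); print(" table z",z,len(ps),cv2.minEnclosingCircle(ps.astype(np.float32)), cv2.fitEllipse(cv2.convexHull(ps.astype(np.float32))))
    g=c["color"]; x,y=int(u.mean()),int(v.mean()); 
    g=cv2.resize(g[y-25:y+25,x-25:x+25],(400,400),interpolation=cv2.INTER_NEAREST); h=cv2.resize(col[y-38:y+12,x-25:x+25],(400,400),interpolation=cv2.INTER_NEAREST); print("crop origin",x-25,y-25,"and",y-38)
    cv2.imwrite(f"pics/z_{n}.png",np.hstack([g,h]))
a=np.vstack([cv2.imread("pics/z_scene.png"),cv2.imread("pics/z_side.png")]); cv2.imwrite("pics/z.png",cv2.resize(a,(600,600),interpolation=cv2.INTER_AREA))
E
```

```text
scene washer n 74 ((560.6796875, -194.84812927246094), 18.362285614013672) mean [ 561.79679291 -194.36024943] px 231.52702702702703 127.71621621621621
 table z 0.072 283 ((563.8050537109375, -199.3057098388672), 35.85196304321289) ((563.5106201171875, -199.8056640625), (63.61823272705078, 70.45235443115234), 153.07093811035156)
 table z 0.074 283 ((564.8827514648438, -196.88072204589844), 35.74714660644531) ((564.49560546875, -197.24000549316406), (62.814666748046875, 70.47132110595703), 151.3782958984375)
crop origin 206 113 and 100
side washer n 199 ((559.7232666015625, -197.00743103027344), 17.364343643188477) mean [ 559.48828812 -197.14484119] px 387.37688442211055 268.64824120603015
 table z 0.072 847 ((563.0834350585938, -199.3648681640625), 33.433345794677734) ((563.2271728515625, -199.6865692138672), (63.33463668823242, 66.74089813232422), 105.6200942993164)
 table z 0.074 847 ((561.8848876953125, -199.81033325195312), 33.3537483215332) ((561.9933471679688, -200.153076171875), (63.36370086669922, 66.48995208740234), 107.86568450927734)
crop origin 361 254 and 241
```

View pics/z.png

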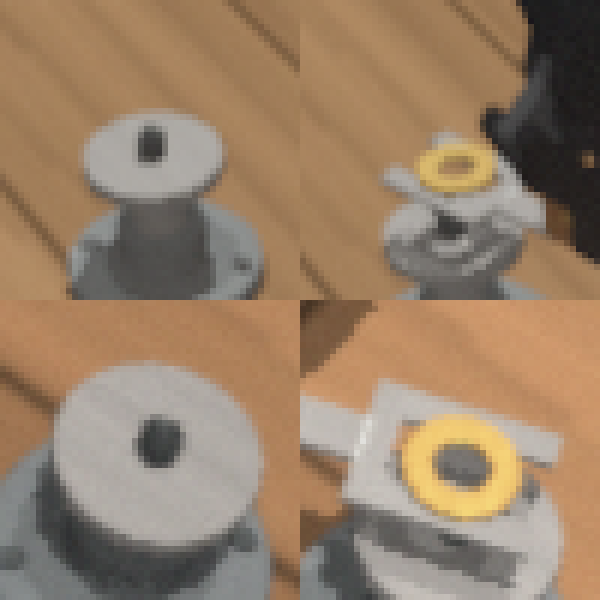

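Run:
```python
from h import *
from scipy.optimize import least_squares
C={n:{k:(v if v.ndim else float(v)) for k,v in np.load(n+"0.npz").items()} for n in("scene","side")}
obs={"washer":((231.5,127.6),(387.4,268.5)),"table":((230.9,138.6),(387.0,278.7))}
for o,(a,b) in obs.items():
    f=lambda X:np.r_[np.array(project(C["scene"],X))-a,np.array(project(C["side"],X))-b]
    r=least_squares(f,[.56,-.2,.1]); print(o,np.round(r.x*1000,1),np.round(r.fun,2))
    for z in ((.1107,.109) if o=="washer" else (.071,.073,.075)): print(z,ray(C["scene"],*a,z).round(1),ray(C["side"],*b,z).round(1))
st()
```

```text
washer [ 560.7 -196.7  109.2] [ 0.03  0.01  0.02 -0.01]
0.1107 [ 561.6 -194.8] [ 559.7 -197. ]
0.109 [ 560.7 -197. ] [ 560.8 -196.6]
table [ 564.8 -199.8   72.8] [-0.01 -0.   -0.01  0.  ]
0.071 [ 563.9 -202. ] [ 565.9 -199.4]
0.073 [ 564.9 -199.5] [ 564.7 -199.9]
0.075 [ 566.  -197.1] [ 563.5 -200.3]
t 13.93 p [ 0.529  -0.1088  0.1093] yawx 109.9 z [ 1.e-04  0.e+00 -1.e+00] F [ 0.33 -0.61 -0.87] M [ 0.024 -0.005 -0.027] op 0.198
```

Washer centre (side crop ~(462,466), pin visible through the hole) is about (4,-3) mm short of the pin axis. Correct and lower 10 mm.

apply_moves:
  steps:
    - [[-0.4,0.3,0],0,-1]
    - [[-1.2,0.8,0],0,-1]
    - [[-2.2,1.4,0],0,-1]
    - [[-3.2,2,0],0,-1]
    - [[-3.8,2.4,1],0,-1]
    - [[-4,2.6,3],0,-1]
    - [[-4,2.6,5],0,-1]
    - [[-4,2.6,7],0,-1]
    - [[-4,2.6,9],0,-1]
    - [[-4,2.6,10],0,-1]

```text
t: 14.77
eef_pos: [0.5326, -0.1116, 0.0989]
eef_rot: [-0.0, 0.574, 0.819, -0.0]
force: [-0.7, -0.2, -1.4]
opening: 0.201
```

Run:
```python
from h import *
from scipy.optimize import least_squares
p,M=st(); boxes={"scene":(200,110,265,175),"side":(360,240,420,305)}
o={};C={};ims=[]
for n in boxes:
    c=arm.capture(n); C[n]=c; m=brass(c["color"],boxes[n]); v,u=np.nonzero(m)
    h=cv2.convexHull(np.c_[u,v].astype(np.float32)); e=cv2.fitEllipse(h); o[n]=e[0]; print(n,len(u),np.round([u.mean(),v.mean()],2),e)
    x,y=(206,105) if n=="scene" else (361,250); ims.append(cv2.resize(c["color"][y:y+50,x:x+50],(400,400),interpolation=cv2.INTER_NEAREST))
f=lambda X:np.r_[np.array(project(C["scene"],X))-o["scene"],np.array(project(C["side"],X))-o["side"]]
r=least_squares(f,[.56,-.2,.1]); print(np.round(r.x*1000,1),r.fun.round(2))
cv2.imwrite("pics/z3.png",np.hstack(ims))
```

```text
t 14.77 p [ 0.5326 -0.1116  0.0989] yawx 109.89 z [-4.e-04  0.e+00 -1.e+00] F [-0.72 -0.22 -1.44] M [0.064 0.036 0.007] op 0.201
scene 66 [229.74 130.68] ((229.91331481933594, 130.3048095703125), (8.859573364257812, 12.530693054199219), 82.57250213623047)
side 198 [388.88 271.39] ((388.92510986328125, 271.42816162109375), (16.183618545532227, 19.490680694580078), 113.0781021118164)
[ 563.9 -200.    99.4] [ 0.31  0.1   0.21 -0.07]
```

View pics/z3.png

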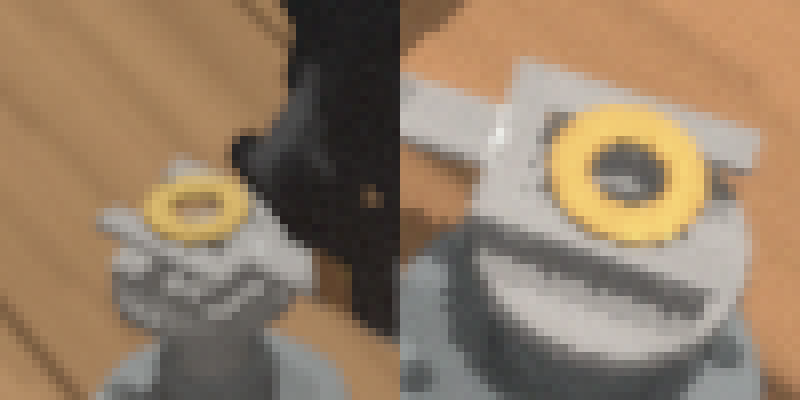

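Run:
```python
from h import *
C={n:{k:(v if v.ndim else float(v)) for k,v in np.load(n+"0.npz").items()} for n in("scene","side")}
X=np.array([.5648,-.1998]);zt=.0728
for n,c in C.items():
    im=c["color"]; 
    cur=arm.capture(n)["color"]; x,y=(206,105) if n=="scene" else (361,250); out=[]
    for g in (im,cur):
        out.append(cv2.resize(g[y:y+50,x:x+50],(400,400),interpolation=cv2.INTER_NEAREST))
    for z,r in ((zt,.032),(zt,.0065),(zt+.009,.0065),(zt+.015,.0025)):
        q=[project(c,[X[0]+r*np.cos(a),X[1]+r*np.sin(a),z]) for a in np.linspace(0,6.28,50)]
        q=((np.array(q)-[x,y]+.5)*8).astype(np.int32)
        for t in out[:2] if r<.03 else out[:1]: cv2.polylines(t,[q],True,(0,0,255),1)
    cv2.imwrite(f"pics/o_{n}.png",np.hstack(out))
cv2.imwrite("pics/o.png",cv2.resize(np.vstack([cv2.imread(f"pics/o_{n}.png") for n in C]),(600,600),interpolation=cv2.INTER_AREA))
```

```text
(no output)
```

View pics/o.png

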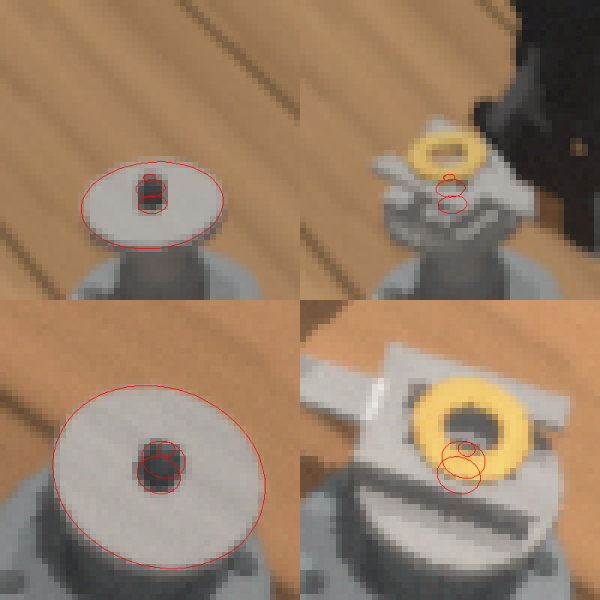

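Overlay of the modelled pin/table matches the original images; the washer is within ~1 mm of the axis. Lowering gently over the pin, stopping short of the table.

apply_moves:
  steps:
    - [[0,0.5,0.5],0,-1]
    - [[0,0.5,1.5],0,-1]
    - [[0,0.5,3],0,-1]
    - [[0,0.5,4.5],0,-1]
    - [[0,0.5,6],0,-1]
    - [[0,0.5,7.5],0,-1]
    - [[0,0.5,9],0,-1]
    - [[0,0.5,10.5],0,-1]
    - [[0,0.5,11.5],0,-1]
    - [[0,0.5,12],0,-1]

```text
t: 15.8
eef_pos: [0.5331, -0.1115, 0.0871]
eef_rot: [-0.0, 0.574, 0.819, -0.0]
force: [-0.1, 0.2, -2.6]
opening: 0.203
```

Run:
```python
from h import *
from scipy.optimize import least_squares
p,M=st()
boxes={"scene":(200,110,265,175),"side":(360,240,420,305)};o={};C={}
zs=p[2]-.0136+.008+.007-.0015
ims=[]
for n in boxes:
    c=arm.capture(n); C[n]=c; m=brass(c["color"],boxes[n]); v,u=np.nonzero(m); o[n]=cv2.fitEllipse(cv2.convexHull(np.c_[u,v].astype(np.float32)))[0]; print(n,len(u),o[n],(u.mean(),v.mean()),"expected",project(c,[.5648,-.1998,zs]))
    x,y=(206,105) if n=="scene" else (361,250); t=cv2.resize(c["color"][y:y+50,x:x+50],(400,400),interpolation=cv2.INTER_NEAREST)
    for z,r in ((zs,.018),(zs,.0085)):
        q=[project(c,[.5648+r*np.cos(a),-.1998+r*np.sin(a),z]) for a in np.linspace(0,6.28,50)]
        cv2.polylines(t,[((np.array(q)-[x,y]+.5)*8).astype(np.int32)],True,(0,0,255),1)
    ims.append(t)
f=lambda X:np.r_[np.array(project(C["scene"],X))-o["scene"],np.array(project(C["side"],X))-o["side"]]
print(least_squares(f,[.56,-.2,.1]).x.round(4))
cv2.imwrite("pics/p.png",np.hstack(ims))
```

```text
t 15.8 p [ 0.5331 -0.1115  0.0871] yawx 109.88 z [-2.e-04 -0.e+00 -1.e+00] F [-0.06  0.24 -2.63] M [ 0.111 -0.032 -0.027] op 0.203
scene 70 (230.35218811035156, 134.05470275878906) (np.float64(230.42857142857142), np.float64(134.52857142857144)) expected (np.float64(230.40876039007304), np.float64(134.34081909918103))
side 194 (388.1446838378906, 274.7052917480469) (np.float64(388.1082474226804), np.float64(274.69072164948454)) expected (np.float64(388.20575728251913), np.float64(274.5982640460261))
[ 0.5644 -0.2     0.0875]
```

View pics/p.png

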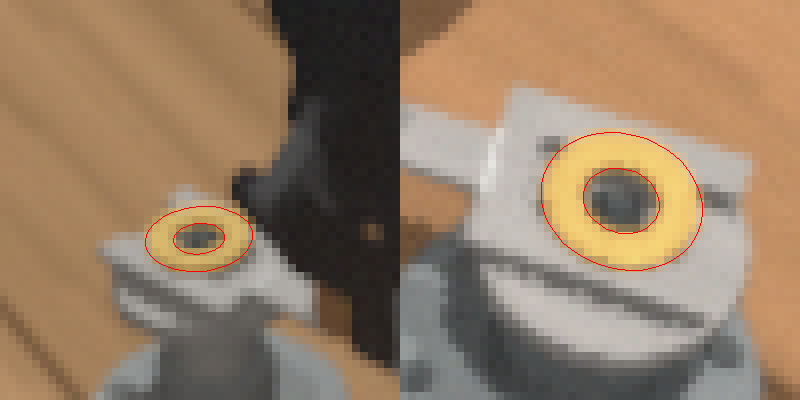

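apply_moves:
  steps:
    - [[0,0,0.4],0,-1]
    - [[0,0,0.8],0,-1]
    - [[0,0,1.2],0,-1]
    - [[0,0,1.6],0,-1]
    - [[0,0,2],0,-1]
    - [[0,0,2.5],0,-1]
    - [[0,0,3],0,-1]
    - [[0,0,3.5],0,-1]
    - [[0,0,4],0,-1]
    - [[0,0,4.5],0,-1]

```text
t: 16.73
eef_pos: [0.5332, -0.1115, 0.0827]
eef_rot: [0.0, 0.574, 0.819, -0.0]
force: [0.3, -0.2, -0.9]
opening: 0.204
```

```bash
python3 -c "
from h import *
st()"
```

```text
t 16.73 p [ 0.5332 -0.1115  0.0827] yawx 109.89 z [-0. -0. -1.] F [ 0.32 -0.2  -0.88] M [ 0.044 -0.019 -0.014] op 0.204
```

apply_moves:
  steps:
    - [[0,0,0.15],0,-1]
    - [[0,0,0.3],0,-1]
    - [[0,0,0.45],0,-1]
    - [[0,0,0.6],0,-1]
    - [[0,0,0.75],0,-1]
    - [[0,0,0.9],0,-1]
    - [[0,0,1.05],0,-1]
    - [[0,0,1.2],0,-1]
    - [[0,0,1.35],0,-1]
    - [[0,0,1.5],0,-1]

```text
t: 17.57
eef_pos: [0.5332, -0.1115, 0.0813]
eef_rot: [0.0, 0.574, 0.819, 0.0]
force: [-1.0, -0.0, -0.8]
opening: 0.202
```

apply_moves:
  steps:
    - [[0,0,0.1],0,-1]
    - [[0,0,0.2],0,-1]
    - [[0,0,0.3],0,-1]
    - [[0,0,0.4],0,-1]
    - [[0,0,0.5],0,-1]
    - [[0,0,0.6],0,-1]
    - [[0,0,0.7],0,-1]
    - [[0,0,0.8],0,-1]
    - [[0,0,0.9],0,-1]
    - [[0,0,1.0],0,-1]

```text
t: 18.4
eef_pos: [0.5332, -0.1115, 0.0803]
eef_rot: [0.0, 0.574, 0.819, 0.0]
force: [0.9, -0.3, -0.6]
opening: 0.197
```

apply_moves:
  steps:
    - [[0,0,0.1],0,-1]
    - [[0,0,0.2],0,-1]
    - [[0,0,0.3],0,-1]
    - [[0,0,0.4],0,-1]
    - [[0,0,0.5],0,-1]
    - [[0,0,0.6],0,-1]
    - [[0,0,0.7],0,-1]
    - [[0,0,0.8],0,-1]
    - [[0,0,0.9],0,-1]
    - [[0,0,1.0],0,-1]

```text
t: 19.23
eef_pos: [0.5332, -0.1115, 0.0793]
eef_rot: [0.0, 0.574, 0.819, -0.0]
force: [0.1, 0.4, -2.0]
opening: 0.2
```

apply_moves:
  steps:
    - [[0,0,0.1],0,-1]
    - [[0,0,0.2],0,-1]
    - [[0,0,0.3],0,-1]
    - [[0,0,0.4],0,-1]
    - [[0,0,0.5],0,-1]
    - [[0,0,0.6],0,-1]
    - [[0,0,0.7],0,-1]
    - [[0,0,0.8],0,-1]
    - [[0,0,0.9],0,-1]
    - [[0,0,1.0],0,-1]

```text
t: 20.07
eef_pos: [0.5332, -0.1114, 0.0784]
eef_rot: [0.0, 0.574, 0.819, 0.0]
force: [-1.2, 2.4, 5.2]
opening: 0.201
```

```bash
python3 -c "
from h import *
st()"
```

```text
t 20.07 p [ 0.5332 -0.1114  0.0784] yawx 109.89 z [ 1.e-04  1.e-04 -1.e+00] F [-1.19  2.35  5.21] M [ 0.116  0.197 -0.049] op 0.201
```

Contact felt: about 6.6 N. Hold, easing 0.2 mm.

apply_moves:
  steps:
    - [[0,0,-0.1],0,-1]
    - [[0,0,-0.1],0,-1]
    - [[0,0,-0.1],0,-1]
    - [[0,0,-0.1],0,-1]
    - [[0,0,-0.1],0,-1]
    - [[0,0,-0.1],0,-1]
    - [[0,0,-0.1],0,-1]
    - [[0,0,-0.1],0,-1]
    - [[0,0,-0.1],0,-1]
    - [[0,0,-0.1],0,-1]

```text
t: 20.9
eef_pos: [0.5332, -0.1114, 0.0784]
eef_rot: [-0.0, 0.574, 0.819, 0.0]
force: [-1.2, 2.6, 4.9]
opening: 0.2
```

Run:
```python
from h import *
p,M=st()
boxes={"scene":(200,110,265,175),"side":(360,240,420,305)}
for n in boxes:
    c=arm.capture(n); m=brass(c["color"],boxes[n]); v,u=np.nonzero(m); e=cv2.fitEllipse(cv2.convexHull(np.c_[u,v].astype(np.float32))); print(n,len(u),np.round(e[0],2),np.round(e[1],1),"expected",np.round(project(c,[.5648,-.1998,p[2]+.0014-.0015]),2))
st()
```

```text
t 20.9 p [ 0.5332 -0.1114  0.0784] yawx 109.89 z [ 0.e+00  1.e-04 -1.e+00] F [-1.16  2.56  4.87] M [ 0.33   0.147 -0.019] op 0.2
scene 62 [230.89 136.89] [ 8.1 12.9] expected [230.72 136.96]
side 196 [387.38 277.  ] [16.1 19. ] expected [387.45 277.12]
t 21.0 p [ 0.5332 -0.1114  0.0784] yawx 109.89 z [ 1.e-04  0.e+00 -1.e+00] F [-1.9   3.99  5.3 ] M [ 0.344  0.181 -0.054] op 0.201
```

Washer is centred on the pin under load (residual <0.2 px). Draw out.

apply_moves:
  steps:
    - [[0,0,-0.3],0,-1]
    - [[0.5,0,-0.5],0,-1]
    - [[1.5,0,-0.5],0,-1]
    - [[3,0,-0.5],0,-1]
    - [[5,0,-0.5],0,-1]
    - [[7,0,-0.5],0,-1]
    - [[9,0,-0.5],0,-1]
    - [[11,0,-0.5],0,-1]
    - [[13,0,-0.5],0,-1]
    - [[15,0,-0.5],0,-1]

```text
t: 21.83
eef_pos: [0.528, -0.0972, 0.0789]
eef_rot: [0.0, 0.574, 0.819, -0.0]
force: [0.7, -1.8, 1.4]
opening: 0.203
```

Run:
```python
from h import *
p,M=st()
ims=[]
for n in ("scene","side"):
    c=arm.capture(n); m=brass(c["color"],{"scene":(200,110,265,175),"side":(360,240,420,305)}[n]); v,u=np.nonzero(m); e=cv2.fitEllipse(cv2.convexHull(np.c_[u,v].astype(np.float32))); print(n,len(u),np.round(e[0],2),np.round(e[1],1),"expected",np.round(project(c,[.5648,-.1998,.0783]),2))
```

```text
t 21.83 p [ 0.528  -0.0972  0.0789] yawx 109.89 z [ 0. -0. -1.] F [ 0.68 -1.83  1.45] M [-0.476 -0.172 -0.001] op 0.203
scene 58 [231.5  137.48] [ 7.3 12.2] expected [230.71 136.95]
side 192 [386.23 276.62] [16.1 18.9] expected [387.45 277.11]
```

apply_moves:
  steps:
    - [[2,0,0],0,-1]
    - [[4,0,0],0,-1]
    - [[6,0,0],0,-1]
    - [[8,0,0],0,-1]
    - [[10,0,0],0,-1]
    - [[12,0,0],0,-1]
    - [[15,0,0],0,-1]
    - [[18,0,0],0,-1]
    - [[22,0,0],0,-1]
    - [[26,0,0],0,-1]

```text
t: 22.77
eef_pos: [0.519, -0.0725, 0.0789]
eef_rot: [-0.0, 0.574, 0.819, -0.0]
force: [0.7, -1.0, 0.1]
opening: 0.202
```

apply_moves:
  steps:
    - [[4,0,0],0,-1]
    - [[8,0,0],0,-1]
    - [[13,0,0],0,-1]
    - [[18,0,0],0,-1]
    - [[23,0,0],0,-1]
    - [[28,0,0],0,-1]
    - [[33,0,0],0,-1]
    - [[38,0,0],0,-1]
    - [[42,0,0],0,-1]
    - [[44,0,0],0,-1]

```text
t: 23.6
eef_pos: [0.504, -0.0309, 0.0789]
eef_rot: [-0.0, 0.574, 0.819, -0.0]
force: [0.2, -0.0, -0.7]
opening: 0.203
```

Run:
```python
from h import *
p,M=st()
ims=[]
for n in ("scene","side"):
    c=arm.capture(n); m=brass(c["color"],{"scene":(200,110,265,175),"side":(360,240,420,305)}[n]); v,u=np.nonzero(m); e=cv2.fitEllipse(cv2.convexHull(np.c_[u,v].astype(np.float32))); print(n,len(u),np.round(e[0],2),np.round(e[1],1),"expected",np.round(project(c,[.5648,-.1998,.0768]),2))
    x,y=(200,90) if n=="scene" else (330,225); ims.append(cv2.resize(c["color"][y:y+80,x:x+80],(400,400),interpolation=cv2.INTER_NEAREST))
cv2.imwrite("pics/q.png",np.hstack(ims))
```

```text
t 23.6 p [ 0.504  -0.0309  0.0789] yawx 109.92 z [-2.e-04  2.e-04 -1.e+00] F [ 0.19 -0.02 -0.74] M [ 0.013 -0.005 -0.02 ] op 0.203
scene 50 [231.32 138.17] [ 7.3 11.8] expected [230.77 137.4 ]
side 187 [386.06 277.43] [16.1 18.8] expected [387.32 277.55]
```

View pics/q.png

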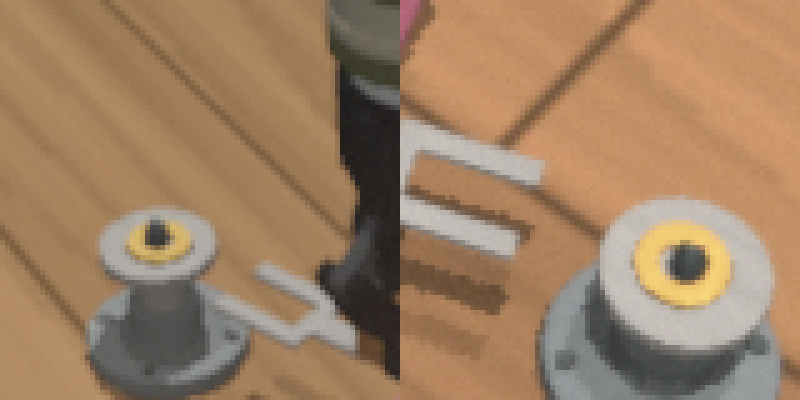

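Washer lies flat around the pin, fork tips clear. Return the fork.

apply_moves:
  steps:
    - [[0,0,-2],0,-1]
    - [[1,0,-6],0,-1]
    - [[3,0,-11],0,-1]
    - [[8,3,-17],0,-1]
    - [[15,7,-23],-0.02,-1]
    - [[23,11,-28],-0.06,-1]
    - [[32,16,-31],-0.11,-1]
    - [[42,22,-33],-0.17,-1]
    - [[53,29,-33],-0.23,-1]
    - [[65,37,-33],-0.3,-1]

```text
t: 24.53
eef_pos: [0.5172, 0.0437, 0.112]
eef_rot: [0.0, 0.443, 0.897, 0.0]
force: [0.4, 0.7, -1.2]
opening: 0.2
```

```bash
python3 -c "
from h import *
rel([.5481,.2016,.11])"
```

```text
t 24.53 p [0.5172 0.0437 0.112 ] yawx 127.47 z [ 2.e-04  1.e-04 -1.e+00] F [ 0.42  0.66 -1.17] M [0.053 0.008 0.025] op 0.2
to [0.5481 0.2016 0.11  ] tool mm [106.5 120.6   2. ]
```

Remaining turn is 171.2−127.5 = 43.7° → −0.763 rad.

apply_moves:
  steps:
    - [[8,9,0],-0.05,-1]
    - [[18,21,0],-0.12,-1]
    - [[30,34,0],-0.2,-1]
    - [[43,48,0],-0.29,-1]
    - [[56,63,0],-0.38,-1]
    - [[69,78,0],-0.47,-1]
    - [[81,92,0],-0.56,-1]
    - [[92,104,0],-0.64,-1]
    - [[101,114,0],-0.71,-1]
    - [[106,120,0],-0.75,-1]

```text
t: 25.37
eef_pos: [0.5489, 0.202, 0.1116]
eef_rot: [-0.0, 0.083, 0.997, 0.0]
force: [-0.5, 0.6, -0.6]
opening: 0.2
```

```bash
python3 -c "
from h import *
rel([.5481,.2016,.016])"
```

```text
t 25.37 p [0.5489 0.202  0.1116] yawx 170.53 z [-0.e+00  9.e-04 -1.e+00] F [-0.49  0.59 -0.59] M [-0.021  0.017  0.005] op 0.2
to [0.5481 0.2016 0.016 ] tool mm [ 0.7 -0.6 95.6]
```

apply_moves:
  steps:
    - [[0,0,8],0,-1]
    - [[0,0,20],0,-1]
    - [[0,0,33],0,-1]
    - [[0,0,46],0,-1]
    - [[0,0,58],0,-1]
    - [[0,0,69],0,-1]
    - [[0,0,78],0,-1]
    - [[0,0,85],0,-1]
    - [[0,0,89],0,-1]
    - [[0,0,91],0,-1]

```text
t: 26.2
eef_pos: [0.5487, 0.1989, 0.0202]
eef_rot: [-0.0, 0.087, 0.996, -0.0]
force: [-0.7, -0.1, -2.1]
opening: 0.206
```

apply_moves:
  steps:
    - [[0,0,0.7],0,-1]
    - [[0,0,1.4],0,-1]
    - [[0,0,2.1],0,-1]
    - [[0,0,2.8],0,-1]
    - [[0,0,3.5],0,-1]
    - [[0,0,4.2],0,-1]
    - [[0,0,4.9],0,-1]
    - [[0,0,5.5],0,-1]
    - [[0,0,6.2],0,-1]
    - [[0,0,6.2],0,-1]

```text
t: 27.03
eef_pos: [0.5488, 0.199, 0.0145]
eef_rot: [-0.0, 0.087, 0.996, -0.0]
force: [0.5, 0.1, -1.1]
opening: 0.2
```

```bash
python3 -c "
from h import *
st()"
```

```text
t 27.03 p [0.5488 0.199  0.0145] yawx 170.04 z [-1.e-04 -1.e-04 -1.e+00] F [ 0.49  0.13 -1.06] M [-0.082  0.027 -0.021] op 0.2
```

apply_moves:
  steps:
    - [[0,0,0.2],0,-1]
    - [[0,0,0.4],0,-1]
    - [[0,0,0.6],0,-1]
    - [[0,0,0.8],0,-1]
    - [[0,0,1],0,-1]
    - [[0,0,1],0,-1]
    - [[0,0,1],0,-0.5]
    - [[0,0,1],0,-0.4]
    - [[0,0,1],0,-0.2]
    - [[0,0,1],0,0]

```text
t: 27.87
eef_pos: [0.5489, 0.1991, 0.0138]
eef_rot: [0.0, 0.087, 0.996, 0.0]
force: [0.1, -0.2, 0.1]
opening: 0.497
```

apply_moves:
  steps:
    - [[0,0,0],0,0.3]
    - [[0,0,0],0,0.6]
    - [[0,0,0],0,1]
    - [[0,0,0],0,1]
    - [[0,0,0],0,1]
    - [[0,0,0],0,1]
    - [[0,0,0],0,1]
    - [[0,0,0],0,1]
    - [[0,0,-2],0,1]
    - [[0,0,-5],0,1]

```text
t: 28.7
eef_pos: [0.5487, 0.199, 0.0186]
eef_rot: [-0.0, 0.087, 0.996, -0.0]
force: [-0.1, -0.6, -0.1]
opening: 0.999
```

apply_moves:
  steps:
    - [[0,0,-8],0,1]
    - [[0,0,-18],0,1]
    - [[0,0,-30],0,1]
    - [[0,0,-45],0,1]
    - [[0,0,-60],0,1]
    - [[0,0,-80],0,1]
    - [[0,0,-100],0,1]
    - [[0,0,-120],0,1]
    - [[0,0,-140],0,1]
    - [[0,0,-150],0,1]

```text
t: 29.53
eef_pos: [0.5496, 0.1993, 0.1723]
eef_rot: [0.002, 0.087, 0.996, 0.001]
force: [-0.3, 0.2, -0.5]
opening: 1.0
```

Run:
```python
from h import *
st()
c,P,o=seg("wrist","end",("fork","board"))
for k in o:
    for cf,m,Q in o[k][:2]: print(k,round(cf,2),len(Q),np.median(Q,0).round(3),cv2.minAreaRect((Q[:,:2]*1000).astype(np.float32)))
Q=P.reshape(-1,3); Q=Q[(Q[:,2]>.035)&(Q[:,2]<.055)&(Q[:,0]>.47)&(Q[:,0]<.62)&(Q[:,1]>.16)&(Q[:,1]<.25)]
A=np.c_[Q[:,:2]-Q[:,:2].mean(0),np.ones(len(Q))]; print("handle top plane",np.linalg.lstsq(A,Q[:,2],rcond=None)[0].round(4))
ims=[c["color"][50:370,100:460]]
for n in ("scene","side"):
    c=arm.capture(n); m=brass(c["color"],{"scene":(200,110,265,175),"side":(360,240,420,305)}[n]); v,u=np.nonzero(m); e=cv2.fitEllipse(cv2.convexHull(np.c_[u,v].astype(np.float32))); print(n,np.round(e[0],2),np.round(e[1],1))
cv2.imwrite("pics/end.png",np.hstack([ims[0],cv2.resize(c["color"][225:305,340:430],(360,320))]))
```

```text
t 29.53 p [0.5496 0.1993 0.1723] yawx 170.03 z [ 0.0036  0.0015 -1.    ] F [-0.25  0.15 -0.52] M [-0.009 -0.079  0.019] op 1.0
fork 0.9 3255 [ 0.536 -0.034  0.018] ((561.212158203125, -42.01114273071289), (171.23324584960938, 60.086814880371094), 24.532184600830078)
fork 0.66 3848 [0.582 0.375 0.019] ((579.2769775390625, 399.1722412109375), (52.924747467041016, 175.30282592773438), 39.46712875366211)
board 0.84 28232 [0.552 0.185 0.009] ((576.2782592773438, 186.0264892578125), (144.94650268554688, 257.0919494628906), 82.2982177734375)
handle top plane [0.0052 0.0139 0.0445]
scene [231.32 138.17] [ 7.3 11.8]
side [386.01 277.41] [16.1 18.6]
```

View pics/end.png

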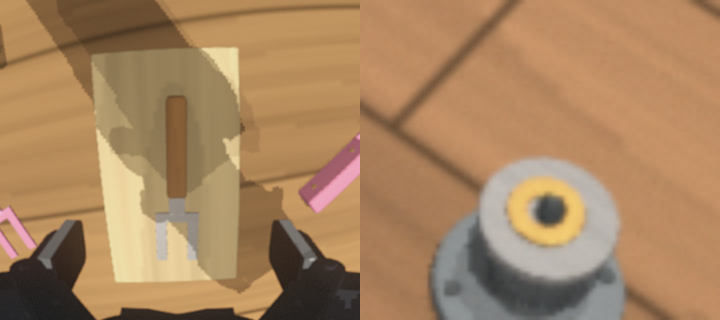

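Fork flat on the board (handle tilt <1°), washer flat around the pin, robot clear. Handing in.

```bash
python3 -c "
from bench import arm
print(arm.close_job())"
```

```text
the job is handed in; nothing more can be done
None
```

The washer now lies flat around the pin and the fork is back flat on its board, and I handed the job in at about 29.5 s of the 67 s. `close_job` reports no verdict, so this rests on my own last checks.

- **Carry and press:** I picked the wooden fork up by its handle and carried the washer level to the die stand. I lowered it over the pin and felt the table about 73 mm above the bench. The press was about 6–7 N (the aim was 5 N) and held for about 0.9 s. I then drew the fork straight out.
- **Washer:** The last pictures show it around the pin, flat by eye. It was dragged about 2 mm towards the handle while drawing out, which is as far as the pin lets it go and inside the 3.5 mm limit. It had not moved when checked again later.
- **Fork:** The handle's top face measured within 1° of level at its resting height of 44.5 mm, and the handle is over the board. In the last wrist picture the network found only the pink look-alike forks, so I checked the real fork by depth and by eye instead.
- **Robot and bystanders:** The gripper is open about 17 cm above the bench and touching nothing. The arm never went near the thread cone, tape measure or jar, but I did not re-measure them at the end.

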